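# Move the air sampler's flat battery to the charger

### The arm

A 6-joint arm with a two-finger parallel gripper is mounted at the origin on the work surface. World frame = base frame: x ahead of the robot, y to its left, z up, the work surface at z = 0. Lengths are in mm, angles in degrees, forces in N, time in s.
With the tool pointing down it reaches from about 350 to 850 mm from the base axis. Payload 8.1 kg.
Tool frame: the origin (TCP) lies midway between the tips of the shut fingers; the grasp point (between the pads) lies 19 mm behind it; z points along the fingers, y is the direction in which the jaws open and shut (so a half turn about z gives the same grasp; the last joint's range is limited). The gripper opens to 85 mm and grips with 20 to 120 N. Pads are 22 mm wide; open, the fingers measure 114 mm over their backs; the gripper's body (76 mm by 85 mm) begins 54 mm behind the grasp point. The pads swing forward as they close: fully open they stand 13 mm farther back than shut.
Start: joints at [72.112, 7.471, 85.268, -0, 87.261, -4.893], TCP at [134.894, 584.644, 231.292] pointing down, gripper open.
Joint ranges: [-169.43, 169.43], [-51.17, 129.36], [1.28, 143.12], [-76.62, 256.62], [0, 156.53], [-152.29, 152.29]. Speed limits (degrees/s): [136.94, 136.94, 159.86, 180, 180, 180].

### API

Orientations are given as [roll, pitch, yaw] about the fixed x, y, z axes, in that order (R = Rz(yaw) Ry(pitch) Rx(roll)).
In Python, from bench import telemetry, snapshot, camera_params, job gives the robot as it stands. The module is installed in compiled form; this text tells all that it offers.
- The arm moves only by the shell command python3 -m jog 'ROWS' [FORCE]. ROWS is JSON, a list that holds one entry, the list of rows, each a list of 7 numbers: the shift along the tool's x, y, z in units of 50 mm (1.0 is 50 mm), then the turn, a rotation vector about the tool's x, y, z in units of 2 pi rad (1.0 is 2 pi rad), then the opening, from 0 (shut) to 1 (fully open). In form: [[[dx, dy, dz, rx, ry, rz, claw], ...]]. A call has 1 to 12 rows; each row shifts and turns the commanded pose from where the row before left it, along the tool's axes as they then stand; what a row does not reach is not made up. A row lasts 1/8 s, in which the tool goes at most 62.5 mm and 10.7 degrees, less where a joint would pass 70% of its speed; a pose out of reach is approached as far as the arm can. A call with a number of a shift or a turn outside -1 to 1 is refused whole. A call with a gripper value outside its range is refused whole. The fingers move at their own pace and stop on an object; FORCE is the grip in N (left out, the last holds). Time passes only in rows, so rows that do not move let the fingers close. It gives the time, the measured TCP pose, the force and the opening at its end, in the units of the state.
- telemetry.sense(): the state, without advancing time (a new reading comes with each control period).
- snapshot(name): name is "side" or "top" or "wrist"; returns (picture, depth): 420x560x3 uint8, red, green, blue; 420x560 float32, mm along the optical axis (not along the pixel's ray), 0 where there is no reading.
- camera_params(name): a dict with "K" (3x3 intrinsics, pixels), "extrinsics" (4x4, takes a point from camera to world coordinates). Camera axes: x right, y down, z forward; pixel columns grow to the right and rows downward; lengths in mm; the calibration is good to about 2 mm. A picture is of the moment at which its call begins: read the wrist's pose just before it. camera_params takes no time and is no camera call; for the wrist camera it gives the pose at the moment of the call.
- job.hand_in(): hands the job in, once; it reports no verdict.
The state is a dict: "time": time; "joint_pos": joint angles; "qd": joint speeds; "joint_efforts": joint torques, N m; "tool_pos": TCP position; "tcp_rot": TCP orientation; "ft_force": force on the tool from outside, world axes, zero at the start; "wrist_torque": the same for the moment, N m; "finger_gap": finger opening in mm.
Only numpy, scipy, OpenCV 4.12 (cv2) and the standard library are available. Lean on these libraries where they do the work, as an engineer would, in place of code of your own. Each camera call takes 0.05 s, during which the arm holds its last target. There are 200 camera calls.

### The job

The battery pack in the air sampler is flat: squeeze in the sprung tab on its side, only as hard as the spring needs, and while it is held in lift the pack straight out of the sampler without tearing at the catch. Then ease it, the same way round, into the empty charger, press it right down against the sprung contacts and let go there, so that the tab springs out under the charger's catch. Be gentle with pack and housings, and leave the other pack and everything else on the bench where they are.

Things in the scene. Friction and masses are not known exactly. Their poses are not given: they have to be found in the camera images.
- pack: the flat battery pack: dark plastic block 64 (x) by 44 (y) by 100 mm (z, up), 0.25 to 0.5 kg; origin at the centre of its underside. The lower 47 mm sit in the sampler's well, the rest stands free. The snap tab is let into its -y face; its +y face is flat with thin ribs. The like pack in the other charger is to be left alone.
- pack_center (a point): centre of the same pack, 50 mm above its underside, axes as the pack
- tab_pad (a point): middle of the outer face of the tab's thumb piece (26 mm wide, 42 mm tall, 54 to 96 mm above the pack's underside). At rest it leans out, here 10 mm proud of the pack's -y face (54 mm over it and the +y face); pressed right in it stands upright, 1 mm proud (45 mm over all). Squeeze it against the +y face, about 75 mm above the underside.
- pack_tab (a joint): angle of the sprung tab about its root: 0 at rest (barb out under the catch), 0.125 rad at its inner stop. Pushed at the thumb piece it starts to give at 3 N, the barb is free from 0.11 rad and the stop is met at 10 N, some 2 N more while the barb bears on the catch; 14 to 18 N hold pack and tab firmly, the tab cracks above 25 N.
- sampler: air sampler, fixed: pale grey instrument 170 (x) by 210 (y) by 85 mm high, with a keypad and an aluminium sampling head (34 mm high, 52 mm across) on top at its +y end and the battery well at its -y end. Origin at the centre of its underside, z up.
- sampler_well (a point): centre of the mouth of the sampler's battery well, level with its top, 85 mm above the bench; axes as the sampler. 65.6 (x) by 45.6 (y) mm, 48 mm deep, 2 mm chamfer round the rim. A sprung contact block in its floor pushes the latched pack up against the catch.
- sampler_catch: fixed bar in the -y wall of the sampler's well, 0 to 5.4 mm below the rim, 32 mm long, under which the tab's barb hooks (origin and axes as the sampler). At rest it carries 3 to 7 N; it tears above 22 N, so do not pull while the tab is not right in.
- charger: the empty charger, fixed: grey block 130 (x) by 100 (y) by 65 mm high with a sloping front (-x). Origin under it on the bench, z up. The like charger with a pack in it is in use.
- charger_well (a point): centre of the mouth of the charger's well, 65 mm above the bench; axes as the charger. Same well, catch (-y side) and contacts as the sampler's. The contacts rise 5 mm from the floor and take 5.5 to 9.5 N to push down; the barb passes the catch only in the last 1 mm. Hard down, the pack's centre is 2 mm above this point, latched 3 mm. Axes then agree. Keep the push under about 25 N.
- pack_busy: bystander: the like pack (64 by 44 by 100 mm) in the other charger; origin at its underside
- cassette0: bystander: white filter cassette, 37 mm across, 34 mm high
- cassette1: bystander: another such filter cassette
- marker: bystander: marker pen lying, 127 mm long, 15 mm thick
- reagent: bystander: bottle, 72 mm across, 145 mm high
- beaker: bystander: glass beaker, 70 mm across, 95 mm high
- tip_box: bystander: pipette tip box, 85 by 122 mm, 66 mm high
- dishes: bystander: stack of three dishes, 90 mm across, 47 mm high

How it is judged (in metres and radians):
On the way:
1. the pack has been lifted out of the sampler's well, clear of its rim (z of pack_center in the frame of sampler above 0.14 m), for 0.2 s.
At the end, for the whole second after the job is handed in: The pack stands upright and still, latched in the empty charger: centre within 3.5 mm of the well's centre line and no more than 3 mm above hard down, tab on the charger's catch side and sprung out again (under 0.03 rad) (horizontal distance between pack_center and charger_well below 0.0035 m and z of pack_center in the frame of charger_well between -0.001 and 0.005 m and y of tab_pad in the frame of charger_well below -0.02 m and value of joint pack_tab below 0.03 rad and angle between pack's own z axis and vertical below 0.05 rad and linear speed of pack below 0.02 m/s); the robot touches nothing.
It fails at once if the tab squeezed by the fingers with more than 25 N (it would crack) (contact force between the fingers and pack_tab above 25 N).
It fails at once if the tab pulled against the sampler's catch with more than 22 N (it would tear) (contact force between pack and sampler_catch above 22 N).
It fails at once if the pack forced against the sampler with more than 40 N in all (contact force between pack and sampler above 40 N).
It fails at once if the pack forced against the charger with more than 30 N in all while it is held (contact force between pack and charger above 30 N and contact force between the fingers and pack_tab above 4 N).
It fails at once if a bystander moved by more than 20 mm (distance of any of pack_busy, cassette0, cassette1, marker, reagent, beaker, tip_box, dishes from where it was at the start of the episode above 0.02 m).
It also fails if it takes over 58 s, if anything falls off the work surface, if the arm or the gripper's body presses on something with over 40 N, if the wrist force passes 120 N, or if a joint passes its speed limit or range.

## Working session

There is one attempt and no reset: what is moved stays moved. The work goes in short steps, Python scripts to look and compute and a shell command to move; the robot and the scene stay as the last step left them, time stands still between calls to the robot, and variables do not carry over. Pictures are saved under pics/ and viewed, about 8 in all and at most 12, crops included, and the job is handed in when it is done.

```bash
mkdir -p pics; cat > h.py <<'E'
import numpy as np, cv2, os
from bench import telemetry, snapshot, camera_params, job
def grab(n,tag):
    P=camera_params(n); im,d=snapshot(n)
    K=np.array(P["K"]);T=np.array(P["extrinsics"])
    np.savez(f"{tag}.npz",im=im,d=d,K=K,T=T)
    cv2.imwrite(f"pics/{tag}.png",im[:,:,::-1]); return im,d,K,T
def cloud(d,K,T):
    v,u=np.mgrid[:d.shape[0],:d.shape[1]]
    p=np.stack([(u-K[0,2])/K[0,0]*d,(v-K[1,2])/K[1,1]*d,d],-1)
    return p@T[:3,:3].T+T[:3,3]
def ld(tag):
    z=np.load(f"{tag}.npz"); return z["im"],z["d"],z["K"],z["T"]
E
python3 - <<'E'
from h import *
s=telemetry.sense();print({k:np.round(v,2).tolist() for k,v in s.items()})
for n in("top","side"):
    im,d,K,T=grab(n,n+"0");print(n,K.tolist(),np.round(T,3).tolist())
a=cv2.imread("pics/top0.png");b=cv2.imread("pics/side0.png")
E
```

```text
{'time': 0.0, 'joint_pos': [72.11, 7.51, 85.33, -0.0, 87.26, -4.89], 'qd': [-0.01, -0.09, 0.01, 0.07, 0.05, 0.06], 'joint_efforts': [-0.0, -56.94, -50.06, -0.0, 0.01, 0.0], 'tool_pos': [134.72, 584.12, 230.26], 'tcp_rot': [-179.9, -0.01, 167.01], 'ft_force': [0.06, -0.29, 0.42], 'wrist_torque': [-0.02, 0.03, -0.0], 'finger_gap': 85.55}
top [[524.8185466774693, 0.0, 275.6889149537094], [0.0, 524.8185466774693, 201.2905473813077], [0.0, 0.0, 1.0]] [[0.007, -0.998, 0.062, 478.969], [-1.0, -0.008, -0.014, -31.899], [0.014, -0.062, -0.998, 1325.169], [0.0, 0.0, 0.0, 1.0]]
side [[515.8814891630103, 0.0, 281.596770562537], [0.0, 515.8814891630103, 212.0804882150301], [0.0, 0.0, 1.0]] [[-0.981, -0.112, 0.158, 409.562], [-0.194, 0.628, -0.753, 760.183], [-0.015, -0.77, -0.638, 800.638], [0.0, 0.0, 0.0, 1.0]]
```

View pics/top0.png

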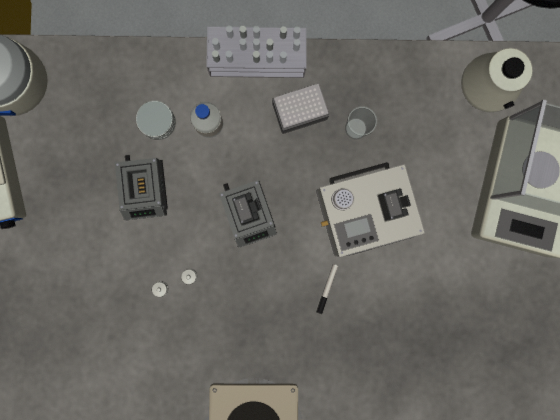

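View pics/side0.png

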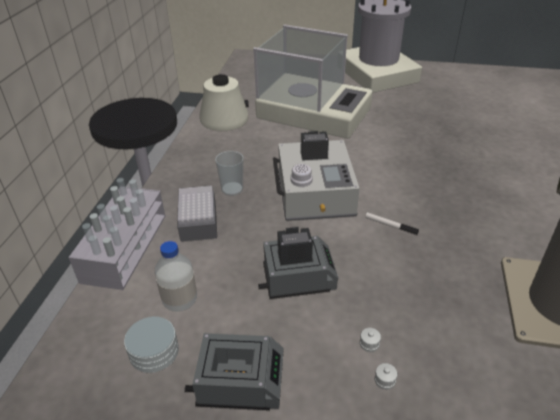

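The top view shows the sampler at about (372,210) with the flat pack at (395,205) and its tab towards image right (-y). The empty charger is at (140,187) and the busy one at (250,212). The side view confirms that layout.

```bash
python3 - <<'E'
from h import *
im,d,K,T=ld("top0"); p=cloud(d,K,T); z=p[...,2]
def rect(name,box,lo,hi):
    u0,v0,u1,v1=box; m=np.zeros(z.shape,np.uint8); m[v0:v1,u0:u1]=1
    m&=((z>lo)&(z<hi)&(d>0)).astype(np.uint8)
    n,l,st,_=cv2.connectedComponentsWithStats(m); k=1+np.argmax(st[1:,4]); q=p[l==k]
    r=cv2.minAreaRect(q[:,:2].astype(np.float32)); print(name,st[k,4],"z",np.round(np.percentile(q[:,2],[5,50,95]),1),"rect",np.round(r[0],1),np.round(r[1],1),round(r[2],2),"mean",q.mean(0).round(1))
rect("sampler",(315,155,430,260),75,95)
rect("pack",(370,180,420,225),125,150)
rect("charger",(110,150,172,225),55,75)
rect("busypack",(220,180,280,225),100,130)
im,d,K,T=ld("side0"); p=cloud(d,K,T); z=p[...,2]
rect("s sampler",(270,130,365,225),75,95)
rect("s pack",(295,125,335,165),130,150)
rect("s charger",(180,330,290,410),55,75)
E
```

```text
sampler 5288 z [80.3 84.7 89.3] rect [ 536.7 -276.8] [171.7 211.2] 15.88 mean [ 533.  -273.6   84.8]
pack 501 z [132.1 137.4 141.6] rect [ 549.4 -319.4] [63.9 44.9] 15.66 mean [ 548.5 -316.2  137.2]
charger 1702 z [58.1 64.5 68.7] rect [592.6 283. ] [127.6 101.6] 7.21 mean [592.6 282.4  64.3]
busypack 472 z [112.9 116.8 120.7] rect [538.4  23. ] [63.8 44.3] 19.8 mean [537.5  24.7 116.6]
s sampler 2948 z [80.8 85.5 89.5] rect [ 539.  -276.1] [171.3 217.6] 15.83 mean [ 530.6 -255.7   85.5]
s pack 302 z [131.5 138.  140.7] rect [ 553.4 -323.7] [63.7 60.7] 15.89 mean [ 551.  -314.1  137.2]
s charger 3333 z [57.7 65.1 67.6] rect [593.7 283.1] [127.7 102.7] 7.56 mean [592.5 287.8  64.5]
```

```bash
cat >> h.py <<'E'
from scipy.spatial.transform import Rotation as R
def togo(xyz,yaw):
    s=telemetry.sense(); Rm=R.from_euler("xyz",s["tcp_rot"],degrees=True)
    dl=Rm.inv().apply(np.array(xyz)-s["tool_pos"])
    rv=(Rm.inv()*R.from_euler("xyz",[180,0,yaw],degrees=True)).as_rotvec()
    print("pos",np.round(s["tool_pos"],1),"rot",np.round(s["tcp_rot"],2),"total shift units",np.round(dl/50,3),"turn units",np.round(rv/2/np.pi,4))
E
python3 - <<'E'
from h import *
P=camera_params("wrist");T=np.array(P["extrinsics"]);s=telemetry.sense()
Rm=R.from_euler("xyz",s["tcp_rot"],degrees=True)
print(np.round(P["K"],1).tolist(),"cam in tool",Rm.inv().apply(T[:3,3]-s["tool_pos"]).round(1),"\n",(Rm.inv().as_matrix()@T[:3,:3]).round(2))
togo([592,283,330],187.3); togo([550,-320,330],195.8)
E
```

```text
[[310.7, 0.0, 273.4], [0.0, 310.7, 215.0], [0.0, 0.0, 1.0]] cam in tool [  78.4    0.5 -142.9] 
 [[ 0.   -0.95 -0.31]
 [ 1.    0.    0.  ]
 [ 0.   -0.31  0.95]]
pos [134.8 584.2 230.3] rot [-1.7991e+02 -1.0000e-02  1.6700e+02] total shift units [-10.265  -3.816  -1.988] turn units [-0.0003 -0.0001 -0.0564]
pos [134.8 584.2 230.3] rot [-1.7991e+02 -1.0000e-02  1.6700e+02] total shift units [-12.158 -15.756  -1.968] turn units [-0.0003 -0.0001 -0.08  ]
```

```bash
python3 -m jog '[[[-0.933,-0.347,0,0,0,0,1],[-0.933,-0.347,0,0,0,0,1],[-0.933,-0.347,0,0,0,0,1],[-0.933,-0.347,0,0,0,0,1],[-0.933,-0.347,0,0,0,0,1],[-0.933,-0.347,0,0,0,0,1],[-0.933,-0.347,0,0,0,0,1],[-0.933,-0.347,0,0,0,0,1],[-0.933,-0.347,0,0,0,0,1],[-0.933,-0.347,0,0,0,0,1],[-0.933,-0.347,0,0,0,0,1],[0,0,0,0,0,-0.028,1]]]' 20
python3 -m jog '[[[0,0,0,0,0,-0.0284,1],[0,0,0,0,0,0,1],[0,0,0,0,0,0,1]]]'
python3 - <<'E'
from h import *
togo([592,283,230],187.3); grab("wrist","w_ch"); togo([550,-320,230],195.8)
E
```

```text
time: 1.6
tool_pos: [594.2, 280.2, 229.9]
tcp_rot: [-179.9, -0.1, 177.0]
ft_force: [-1.3, -0.5, -0.3]
finger_gap: 85.4
time: 1.98
tool_pos: [591.7, 283.4, 231.0]
tcp_rot: [-180.0, -0.0, -172.9]
ft_force: [-0.3, 0.3, -1.1]
finger_gap: 85.6
pos [591.7 283.4 231. ] rot [-1.7999e+02 -3.0000e-02 -1.7291e+02] total shift units [-0.004 -0.008  0.019] turn units [-0.     -0.0001 -0.0006]
pos [591.8 283.4 231.1] rot [-1.7999e+02 -2.0000e-02 -1.7287e+02] total shift units [  2.327 -11.871   0.024] turn units [-0.     -0.0001 -0.0241]
```

View pics/w_ch.png

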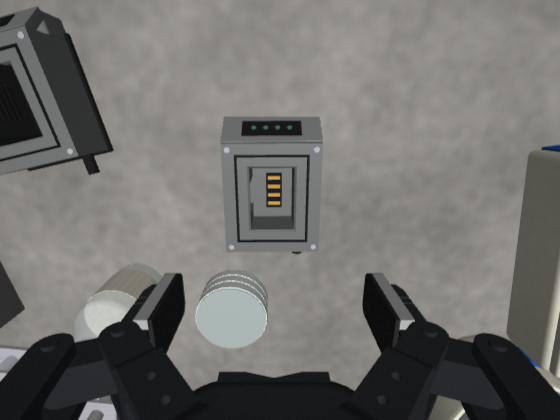

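The wrist view shows the empty charger squarely. The well is about (249–295, 167–229), with the contacts at (273,190), the catch notch on the left (-y) and the screws at the four corners.

```bash
cat >> h.py <<'E'
def onplane(uv,K,T,z):
    uv=np.atleast_2d(uv).astype(float); r=np.c_[(uv-[K[0,2],K[1,2]])/[K[0,0],K[1,1]],np.ones(len(uv))]@T[:3,:3].T
    return T[:3,3]+r*((z-T[2,3])/r[:,2])[:,None]
E
python3 - <<'E'
from h import *
im,d,K,T=ld("w_ch"); p=cloud(d,K,T); z=p[...,2]
top=((z>59)&(z<71)).astype(np.uint8); top[:110]=0;top[260:]=0;top[:,:210]=0;top[:,335:]=0
print("z top",np.median(z[top>0]))
cs,h=cv2.findContours(top,cv2.RETR_CCOMP,cv2.CHAIN_APPROX_NONE)
for c,hh in zip(cs,h[0]):
    if cv2.contourArea(c)>1500:
        q=onplane(c[:,0],K,T,65)[:,:2].astype(np.float32); r=cv2.minAreaRect(q)
        print("hole" if hh[3]>=0 else "outer",np.round(r[0],1),np.round(r[1],1),round(r[2],2))
g=cv2.cvtColor(im,cv2.COLOR_RGB2GRAY)
c=cv2.SimpleBlobDetector
# dark groove frame between screw row and well: contour
m=(g<60).astype(np.uint8);m[:152]=0;m[245:]=0;m[:,:228]=0;m[:,316:]=0
q=np.argwhere(m)[:,::-1]; q=onplane(q,K,T,65)[:,:2].astype(np.float32);r=cv2.minAreaRect(q);print("groove",np.round(r[0],1),np.round(r[1],1),round(r[2],2))
# screws
mm=(g>170).astype(np.uint8);mm[:110]=0;mm[262:]=0;mm[:,:215]=0;mm[:,330:]=0
n,l,st,ce=cv2.connectedComponentsWithStats(mm)
S=[ce[i] for i in range(1,n) if st[i,4]>5]; w=onplane(S,K,T,65)
print(np.round(S,1).tolist(),w[:,:2].round(1).tolist(),w.mean(0).round(1))
cv2.imwrite("pics/c1.png",cv2.resize(cv2.cvtColor(im,cv2.COLOR_RGB2BGR)[110:260,205:340],None,fx=4,fy=4,interpolation=cv2.INTER_CUBIC))
E
```

```text
z top 65.07735955227437
outer [593.6 282. ] [123.1 100. ] 7.4
hole [596.7 282.4] [65.9 46.8] 7.34
groove [597.7 282.4] [91.4 74.5] 7.14
[[316.2, 149.2], [226.2, 149.7], [312.6, 246.4], [231.4, 246.9]] [[541.4, 319.5], [552.8, 232.0], [643.8, 332.7], [655.3, 245.7]] [598.3 282.5  65. ]
```

View pics/c1.png

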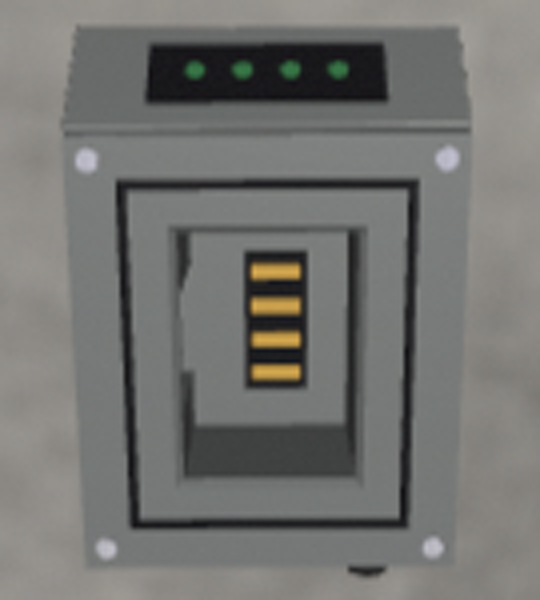

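```bash
python3 -m jog '[[[0.2,-0.99,0,0,0,0,1],[0.2,-0.99,0,0,0,0,1],[0.2,-0.99,0,0,0,0,1],[0.2,-0.99,0,0,0,0,1],[0.19,-0.99,0,0,0,0,1],[0.19,-0.99,0,0,0,0,1],[0.19,-0.99,0,0,0,0,1],[0.19,-0.99,0,0,0,0,1],[0.19,-0.99,0,0,0,0,1],[0.19,-0.99,0,0,0,0,1],[0.19,-0.99,0,0,0,0,1],[0.19,-0.99,0,0,0,0,1]]]'
python3 -m jog '[[[0,0,0,0,0,-0.0241,1],[0,0,0,0,0,0,1],[0,0,0,0,0,0,1]]]'
python3 - <<'E'
from h import *
im,d,K,T=ld("w_ch")
c=np.array([[168,226],[368,226],[358,486],[178,486]]);uv=(c+.5)/4-.5+[205,110];w=onplane(uv,K,T,65);print(w.round(1).tolist(),w.mean(0).round(1),cv2.minAreaRect(w[:,:2].astype(np.float32)))
togo([550,-320,230],195.8); grab("wrist","w_pk")
E
```

```text
time: 3.52
tool_pos: [552.3, -322.0, 231.5]
tcp_rot: [-180.0, 0.0, -172.8]
ft_force: [0.8, 0.6, -0.1]
finger_gap: 85.7
time: 3.9
tool_pos: [552.7, -320.0, 231.4]
tcp_rot: [180.0, 0.0, -164.2]
ft_force: [0.5, -0.4, -0.3]
finger_gap: 85.4
[[566.3, 253.5, 65.0], [560.1, 302.8, 65.0], [628.8, 310.4, 65.0], [634.8, 262.9, 65.0]] [597.5 282.4  65. ] ((597.4838256835938, 282.4599304199219), (69.13643646240234, 49.729671478271484), 7.131968975067139)
pos [ 552.7 -320.   231.4] rot [ 180.     0.  -164.2] total shift units [0.052 0.014 0.028] turn units [ 0.  0. -0.]
```

View pics/w_pk.png

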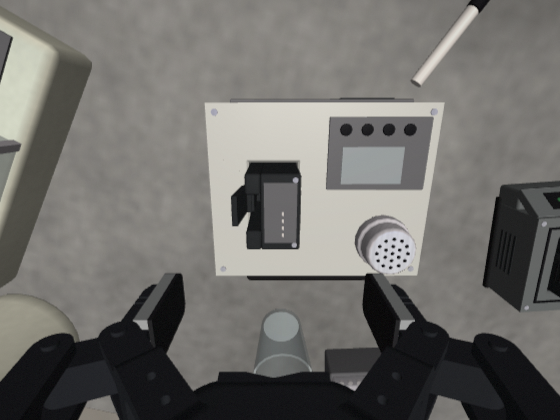

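The pack is at about (247–300, 162–249), with its tab sticking out left (-y) at (240,205). The sampling head is at (387,245), well away from the fingers.

```bash
python3 - <<'E'
from h import *
im,d,K,T=ld("w_pk"); p=cloud(d,K,T); z=p[...,2]
m=((z>132)&(z<144)).astype(np.uint8); m[:150]=0;m[260:]=0;m[:,:225]=0;m[:,320:]=0
print("top z",np.median(z[m>0]), "sampler z",np.median(z[110:155,220:320]))
m=cv2.morphologyEx(m,cv2.MORPH_OPEN,np.ones((3,3)))
cs,_=cv2.findContours(m,cv2.RETR_EXTERNAL,cv2.CHAIN_APPROX_NONE);c=max(cs,key=cv2.contourArea)
r=cv2.minAreaRect(onplane(c[:,0],K,T,138)[:,:2].astype(np.float32));print("pack top depth",r, cv2.boundingRect(c))
# sampler outline & groove of well
t=((z>79)&(z<91)).astype(np.uint8);t[:90]=0;t[290:]=0;t[:,:195]=0;t[:,455:]=0
cs,_=cv2.findContours(t,cv2.RETR_EXTERNAL,cv2.CHAIN_APPROX_NONE);c=max(cs,key=cv2.contourArea)
r=cv2.minAreaRect(onplane(c[:,0],K,T,85)[:,:2].astype(np.float32));print("sampler",r)
q=cv2.minAreaRect(p[(z>100)&(z<131)&(np.indices(z.shape)[1]<252)&(np.indices(z.shape)[1]>225)&(np.indices(z.shape)[0]<260)&(np.indices(z.shape)[0]>150)][:,:2].astype(np.float32));print("tab-ish",q)
# in tool frame
cv2.imwrite("pics/c2.png",cv2.resize(cv2.cvtColor(im,cv2.COLOR_RGB2BGR)[145:265,220:320],None,fx=5,fy=5,interpolation=cv2.INTER_CUBIC))
E
```

```text
top z 138.68844164706334 sampler z 85.14459061413004
pack top depth ((548.7064819335938, -321.7359313964844), (63.34514236450195, 43.61083984375), 15.839621543884277) (245, 172, 56, 77)
sampler ((536.87353515625, -278.10089111328125), (168.7757110595703, 210.24575805664062), 15.840042114257812)
tab-ish ((548.7202758789062, -347.67205810546875), (48.80072021484375, 14.750967025756836), 14.515501022338867)
```

View pics/c2.png

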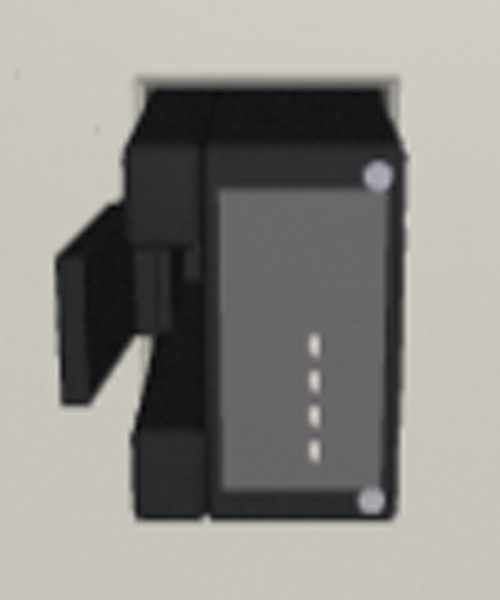

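```bash
python3 - <<'E'
from h import *
im,d,K,T=ld("w_pk")
c=np.array([[125,142],[405,145],[395,520],[132,520]]);uv=(c+.5)/5-.5+[220,145];w=onplane(uv,K,T,138.5);r=cv2.minAreaRect(w[:,:2].astype(np.float32));print(r,w.mean(0).round(1))
c=w.mean(0)[:2]; a=np.radians(15.84); y=np.array([-np.sin(a),np.cos(a)])
t=c-0.5*y; print(t); togo([*t,92],195.84)
s=telemetry.sense();print(s["ft_force"])
E
```

```text
((549.2578735351562, -321.8536682128906), (62.982330322265625, 43.503570556640625), 15.839926719665527) [ 549.3 -321.7  138.5]
[ 549.46423304 -322.15745363]
pos [ 552.8 -319.9  231.4] rot [-1.8000e+02  1.0000e-02 -1.6414e+02] total shift units [ 0.076 -0.026  2.789] turn units [-0.  0.  0.]
[-0.17008907 -0.2321395  -0.11808241]
```

```bash
python3 -m jog '[[[0.076,-0.026,0,0,0,0,1],[0,0,0.5,0,0,0,1],[0,0,0.5,0,0,0,1],[0,0,0.5,0,0,0,1],[0,0,0.4,0,0,0,1],[0,0,0.4,0,0,0,1],[0,0,0.3,0,0,0,1],[0,0,0.189,0,0,0,0.9],[0,0,0,0,0,0,0.8],[0,0,0,0,0,0,0.8]]]' 20
python3 - <<'E'
from h import *
togo([549.5,-322.2,92],195.84); grab("side","s1");grab("wrist","w1")
a=cv2.imread("pics/s1.png")[100:240,230:380];b=cv2.imread("pics/w1.png")[100:400,100:420]
a=cv2.resize(a,None,fx=3,fy=3,interpolation=cv2.INTER_CUBIC);b=cv2.resize(b,(320*420//300,420));cv2.imwrite("pics/c3.png",np.hstack([a,b])[:,:800])
E
```

```text
time: 5.2
tool_pos: [549.7, -323.3, 92.7]
tcp_rot: [-179.9, 0.0, -164.0]
ft_force: [-0.3, -0.8, 0.0]
finger_gap: 68.3
pos [ 549.7 -323.3   92.7] rot [-1.7994e+02  5.0000e-02 -1.6401e+02] total shift units [-0.002  0.022  0.014] turn units [-0.0002  0.0001  0.0004]
```

View pics/c3.png

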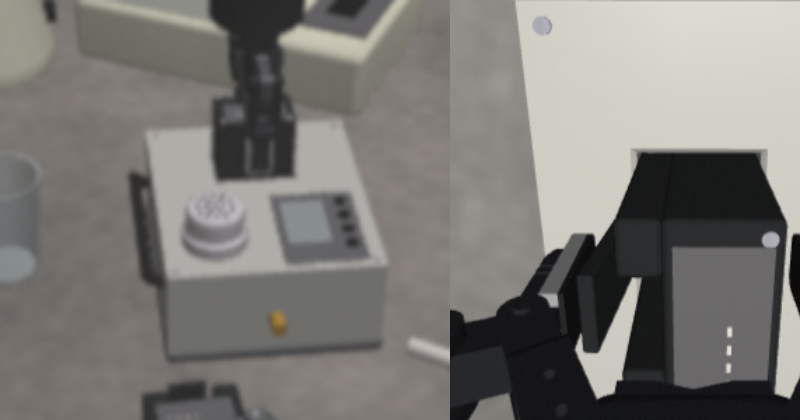

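The jaws straddle the pack, with the tab finger just outside the tab and the other finger just outside the flat face. The side view shows clearance over the sampler top. I'll close slowly.

```bash
python3 -m jog '[[[0,0.012,0,0,0,0,0.76],[0,0,0,0,0,0,0.74],[0,0,0,0,0,0,0.72],[0,0,0,0,0,0,0.70],[0,0,0,0,0,0,0.68],[0,0,0,0,0,0,0.66],[0,0,0,0,0,0,0.64],[0,0,0,0,0,0,0.62],[0,0,0,0,0,0,0.61],[0,0,0,0,0,0,0.6],[0,0,0,0,0,0,0.6]]]' 20; python3 -m jog '[[[0,0,0,0,0,0,0.59],[0,0,0,0,0,0,0.58],[0,0,0,0,0,0,0.57],[0,0,0,0,0,0,0.56],[0,0,0,0,0,0,0.56]]]'
```

```text
time: 6.68
tool_pos: [549.3, -322.9, 92.3]
tcp_rot: [-179.9, 0.0, -164.0]
ft_force: [1.7, -5.1, 3.7]
finger_gap: 51.3
time: 7.3
tool_pos: [549.2, -322.1, 92.3]
tcp_rot: [180.0, 0.0, -164.0]
ft_force: [0.0, -1.0, 7.6]
finger_gap: 47.6
```

```bash
python3 -m jog '[[[0,0,0,0,0,0,0.55],[0,0,0,0,0,0,0.545],[0,0,0,0,0,0,0.54],[0,0,0,0,0,0,0.535],[0,0,0,0,0,0,0.53],[0,0,0,0,0,0,0.53]]]'; python3 -m jog '[[[0,0,0,0,0,0,0.525],[0,0,0,0,0,0,0.525]]]';python3 -m jog '[[[0,0,0,0,0,0,0.52],[0,0,0,0,0,0,0.52]]]'
```

```text
time: 8.05
tool_pos: [549.2, -322.1, 92.4]
tcp_rot: [180.0, 0.0, -164.0]
ft_force: [-0.2, -0.8, 8.6]
finger_gap: 45.9
time: 8.3
tool_pos: [549.2, -322.1, 92.4]
tcp_rot: [180.0, 0.0, -164.0]
ft_force: [-0.3, -2.1, 6.8]
finger_gap: 45.1
time: 8.55
tool_pos: [549.2, -322.0, 92.5]
tcp_rot: [180.0, 0.0, -164.0]
ft_force: [-0.8, -1.1, 8.6]
finger_gap: 44.8
```

```bash
python3 -m jog '[[[0,0,0,0,0,0,0.51],[0,0,0,0,0,0,0.505],[0,0,0,0,0,0,0.505]]]';python3 -m jog '[[[0,0,-0.02,0,0,0,0.505],[0,0,-0.02,0,0,0,0.505],[0,0,0,0,0,0,0.505]]]'
```

```text
time: 8.93
tool_pos: [549.2, -322.0, 92.5]
tcp_rot: [180.0, 0.0, -164.0]
ft_force: [-0.9, -0.6, 8.6]
finger_gap: 44.4
time: 9.3
tool_pos: [549.1, -322.0, 93.8]
tcp_rot: [180.0, 0.0, -164.0]
ft_force: [1.5, -0.6, 3.8]
finger_gap: 44.3
```

```bash
python3 -m jog '[[[0,0,-0.02,0,0,0,0.505],[0,0,-0.02,0,0,0,0.505],[0,0,0,0,0,0,0.505]]]';python3 -m jog '[[[0,0,-0.02,0,0,0,0.505],[0,0,-0.02,0,0,0,0.505],[0,0,0,0,0,0,0.505]]]'
```

```text
time: 9.68
tool_pos: [549.0, -322.0, 95.7]
tcp_rot: [180.0, -0.0, -164.0]
ft_force: [2.7, -0.2, 2.5]
finger_gap: 43.9
time: 10.05
tool_pos: [548.8, -322.1, 97.6]
tcp_rot: [180.0, -0.0, -164.0]
ft_force: [2.2, 0.1, 1.2]
finger_gap: 44.0
```

```bash
python3 -m jog '[[[0,0,-0.06,0,0,0,0.505],[0,0,-0.06,0,0,0,0.505],[0,0,-0.06,0,0,0,0.505],[0,0,0,0,0,0,0.505]]]';python3 - <<'E'
from h import *
im,d,K,T=grab("wrist","w2"); p=cloud(d,K,T); z=p[...,2]
s=telemetry.sense();print(s["tool_pos"],s["ft_force"],s["finger_gap"])
im1,d1,K1,T1=ld("w1"); z1=cloud(d1,K1,T1)[...,2]
for n,zz in(("before",z1),("now",z)): print(n,np.median(zz[262:285,258:275]),np.median(zz[285:310,265:285]))
E
```

```text
time: 10.55
tool_pos: [548.9, -322.5, 107.1]
tcp_rot: [-180.0, -0.0, -164.0]
ft_force: [-0.1, -0.5, -3.2]
finger_gap: 44.2
[ 548.87133711 -322.47104896  106.93808314] [ 0.78577802  0.62393362 -3.72742167] 44.60123027979617
before 138.7016664757836 139.19613049495496
now 152.09859367697405 152.52636490979597
```

```bash
python3 -m jog '[[[0,0,-0.1,0,0,0,0.505],[0,0,-0.15,0,0,0,0.505],[0,0,-0.2,0,0,0,0.505],[0,0,-0.2,0,0,0,0.505],[0,0,-0.25,0,0,0,0.505],[0,0,-0.3,0,0,0,0.505],[0,0,-0.35,0,0,0,0.505],[0,0,-0.35,0,0,0,0.505],[0,0,-0.35,0,0,0,0.505],[0,0,-0.25,0,0,0,0.505],[0,0,-0.1,0,0,0,0.505],[0,0,0,0,0,0,0.505]]]';python3 - <<'E'
from h import *
im,d,K,T=grab("wrist","w3"); p=cloud(d,K,T); z=p[...,2]
print(np.median(z[262:285,258:275]),np.median(z[285:310,265:285]));togo([597.5,282.4,236],187.2)
E
```

```text
time: 12.1
tool_pos: [549.1, -322.4, 236.9]
tcp_rot: [-180.0, 0.0, -164.0]
ft_force: [-0.7, -0.3, -4.4]
finger_gap: 44.4
281.9340151195472 282.3940541473869
pos [ 548.8 -322.2  236.3] rot [ 1.7996e+02 -3.0000e-02 -1.6402e+02] total shift units [-4.2660e+00  1.1357e+01  1.0000e-02] turn units [ 0.0001 -0.0001  0.0244]
```

```bash
python3 -m jog '[[[-0.113,0.3,0,0,0,0,0.505],[-0.225,0.6,0,0,0,0,0.505],[-0.338,0.9,0,0,0,0,0.505],[-0.338,0.9,0,0,0,0,0.505],[-0.338,0.9,0,0,0,0,0.505],[-0.338,0.9,0,0,0,0,0.505],[-0.338,0.9,0,0,0,0,0.505],[-0.338,0.9,0,0,0,0,0.505],[-0.338,0.9,0,0,0,0,0.505],[-0.338,0.9,0,0,0,0,0.505],[-0.338,0.9,0,0,0,0,0.505],[-0.338,0.9,0,0,0,0,0.505]]]'
python3 -m jog '[[[-0.263,0.7,0,0,0,0,0.505],[-0.188,0.5,0,0,0,0,0.505],[-0.097,0.26,0,0,0,0,0.505],[0,0,0,0,0,0.0122,0.505],[0,0,0,0,0,0.0122,0.505],[0,0,0,0,0,0,0.505],[0,0,0,0,0,0,0.505]]]'
python3 - <<'E'
from h import *
togo([597.5,282.4,236],187.2)
im,d,K,T=grab("wrist","w4"); p=cloud(d,K,T); z=p[...,2]
print(np.median(z[262:285,258:275]))
E
```

```text
time: 13.65
tool_pos: [590.3, 207.1, 236.2]
tcp_rot: [180.0, -0.1, -164.0]
ft_force: [0.4, -0.1, -3.7]
finger_gap: 44.2
time: 14.52
tool_pos: [597.5, 282.1, 236.7]
tcp_rot: [-180.0, -0.0, -172.7]
ft_force: [-0.6, -0.4, -4.8]
finger_gap: 44.2
pos [597.5 282.1 236.7] rot [-1.7999e+02 -2.0000e-02 -1.7272e+02] total shift units [-0.001  0.005  0.014] turn units [-0.     -0.0001  0.0002]
281.68675693197144
```

View pics/w4.png

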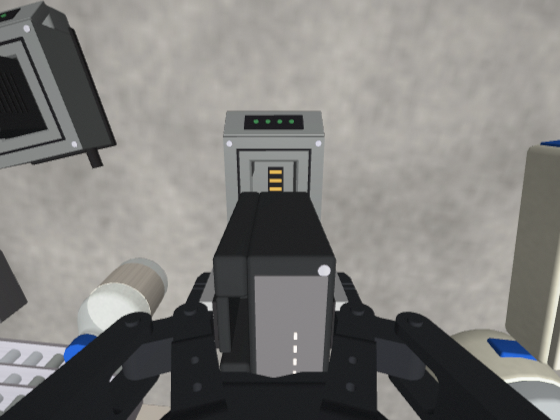

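The pack hangs straight in the jaws, square to the charger below. Its lower front edge is at about (241–312, 195), with the well's far rim at (250–299, 160). Next I'll measure the pack's offset in the tool frame.

```bash
python3 - <<'E'
from h import *
im,d,K,T=ld("w4"); p=cloud(d,K,T)
s=telemetry.sense(); Rm=R.from_euler("xyz",s["tcp_rot"],degrees=True); t=np.array(s["tool_pos"])
q=Rm.inv().apply((p-t).reshape(-1,3)).reshape(p.shape)
m=(q[...,0]>20)&(q[...,0]<45)&(abs(q[...,1])<40)&(q[...,2]>-38)&(q[...,2]<60)&(d>0)
m[:190]=0;m[255:]=0
f=q[m]; A=np.c_[f[:,1:],np.ones(len(f))]; c,*_=np.linalg.lstsq(A,f[:,0],rcond=None);print(len(f),"face x = %.4f y + %.4f z + %.2f"%tuple(c), "res",(A@c-f[:,0]).std())
xs=[]
for v in range(196,252,4):
    u=np.where(m[v])[0]; 
    # rays at edges onto the face plane
    uv=np.array([[u.min()-.5,v],[u.max()+.5,v]]); r=np.c_[(uv-[K[0,2],K[1,2]])/[K[0,0],K[1,1]],np.ones(2)]@T[:3,:3].T
    r=Rm.inv().apply(r); o=Rm.inv().apply(T[:3,3]-t)
    n=np.array([1,-c[0],-c[1]]); w=o+r*((c[2]-n@o)/(r@n))[:,None]
    xs.append([w[0,2],w[0,1],w[1,1],w[:,1].mean()])
xs=np.array(xs);print(xs.round(1)); print("mid y",np.median(xs[:,3]))
v=np.where(m[:,265:290].any(1))[0];print("bottom row",v.min())
# well rim/groove in this image
g=cv2.cvtColor(im,cv2.COLOR_RGB2GRAY)
for v in (166,172,178): print(v,g[v,232:318].tolist())
togo([597.5,282.4,236],187.2)
E
```

```text
5220 face x = 0.0034 y + 0.0015 z + 31.30 res 0.26824860540849566
[[ 38.7 -20.9  21.8   0.5]
 [ 29.6 -20.5  22.    0.7]
 [ 21.3 -20.7  21.6   0.4]
 [ 13.7 -20.8  21.7   0.4]
 [  6.7 -20.5  21.8   0.7]
 [  0.3 -20.7  21.5   0.4]
 [ -5.7 -20.8  21.6   0.4]
 [-11.2 -21.   21.7   0.4]
 [-16.3 -20.7  21.4   0.4]
 [-21.1 -20.8  21.5   0.4]
 [-25.6 -20.9  21.6   0.4]
 [-29.8 -21.   21.3   0.2]
 [-33.7 -20.8  21.5   0.3]
 [-37.4 -20.9  21.6   0.3]]
mid y 0.3879821675143118
bottom row 191
166 [144, 144, 144, 145, 136, 38, 42, 78, 145, 147, 145, 146, 146, 145, 146, 146, 144, 130, 115, 93, 56, 64, 108, 146, 145, 145, 146, 146, 147, 147, 146, 147, 145, 146, 146, 143, 119, 119, 119, 118, 119, 118, 119, 119, 120, 120, 119, 120, 120, 120, 121, 133, 147, 146, 147, 148, 147, 146, 146, 147, 141, 92, 50, 53, 82, 110, 130, 147, 147, 147, 146, 147, 146, 146, 147, 141, 75, 40, 69, 147, 147, 146, 146, 147, 146, 146]
172 [144, 145, 144, 145, 137, 62, 38, 64, 144, 144, 145, 144, 145, 145, 144, 144, 143, 135, 116, 98, 59, 84, 146, 145, 145, 147, 146, 146, 145, 146, 146, 146, 145, 146, 146, 137, 47, 104, 191, 190, 190, 190, 190, 190, 191, 190, 190, 191, 187, 146, 52, 101, 145, 145, 145, 145, 146, 146, 146, 146, 141, 92, 49, 57, 95, 110, 130, 146, 145, 145, 146, 145, 145, 146, 145, 138, 64, 45, 82, 147, 146, 145, 146, 146, 146, 146]
178 [143, 144, 142, 143, 137, 86, 37, 60, 130, 144, 144, 144, 144, 145, 144, 145, 144, 137, 118, 118, 126, 144, 144, 144, 144, 145, 144, 144, 144, 145, 144, 144, 144, 144, 144, 136, 43, 65, 86, 86, 86, 86, 87, 86, 86, 85, 87, 85, 82, 59, 50, 102, 145, 145, 146, 146, 145, 146, 145, 145, 138, 70, 49, 58, 96, 112, 137, 145, 145, 145, 145, 144, 145, 145, 146, 137, 38, 49, 101, 146, 145, 144, 144, 144, 145, 145]
pos [597.6 282.2 236.7] rot [-1.7999e+02 -1.0000e-02 -1.7274e+02] total shift units [0.001 0.005 0.015] turn units [-0.     -0.      0.0002]
```

```bash
python3 - <<'E'
from h import *
im,d,K,T=ld("w4")
s=telemetry.sense(); Rm=R.from_euler("xyz",s["tcp_rot"],degrees=True); t=np.array(s["tool_pos"])
for uv in ([238,172],[308.6,172],[248.9,172],[298.4,172],[237.3,166],[309,166]): print(uv,Rm.inv().apply(onplane(uv,K,T,65)-t).round(2))
g=cv2.cvtColor(im,cv2.COLOR_RGB2GRAY);print(g[140:172,290].tolist(),g[140:172,262].tolist())
print("well in tool",Rm.inv().apply(np.array([597.5,282.4,65])-t).round(2))
E
```

```text
[238, 172] [[ 22.05 -35.93 171.76]]
[308.6, 172] [[ 22.12  36.01 171.75]]
[248.9, 172] [[ 22.06 -24.82 171.76]]
[298.4, 172] [[ 22.11  25.62 171.75]]
[237.3, 166] [[ 28.16 -36.43 171.76]]
[309, 166] [[ 28.23  36.2  171.75]]
[152, 151, 152, 152, 152, 151, 150, 150, 113, 43, 76, 127, 150, 149, 150, 149, 150, 149, 148, 135, 108, 117, 142, 147, 146, 147, 146, 147, 146, 146, 147, 147] [151, 151, 150, 150, 151, 150, 150, 149, 111, 42, 57, 118, 148, 148, 147, 148, 149, 148, 148, 135, 108, 116, 140, 147, 147, 146, 146, 147, 146, 145, 147, 146]
well in tool [ -0.     0.26 171.75]
```

```bash
python3 -m jog '[[[0.014,-0.002,0.1,0,0,0,0.505],[0,0,0.25,0,0,0,0.505],[0,0,0.35,0,0,0,0.505],[0,0,0.4,0,0,0,0.505],[0,0,0.4,0,0,0,0.505],[0,0,0.3,0,0,0,0.505],[0,0,0.2,0,0,0,0.505],[0,0,0.1,0,0,0,0.505],[0,0,0.05,0,0,0,0.505],[0,0,0,0,0,0,0.505],[0,0,0,0,0,0,0.505]]]'
python3 - <<'E'
from h import *
im,d,K,T=grab("wrist","w5")
s=telemetry.sense();print(s["tool_pos"],s["ft_force"])
cv2.imwrite("pics/c5.png",cv2.resize(cv2.cvtColor(im,cv2.COLOR_RGB2BGR)[130:330,180:370],None,fx=3,fy=3,interpolation=cv2.INTER_CUBIC))
E
```

```text
time: 15.95
tool_pos: [597.4, 282.4, 130.1]
tcp_rot: [180.0, 0.1, -172.8]
ft_force: [0.7, 0.7, -5.5]
finger_gap: 44.4
[597.36249526 282.34299277 130.03858907] [ 0.37879231  0.62160028 -3.84365623]
```

View pics/c5.png

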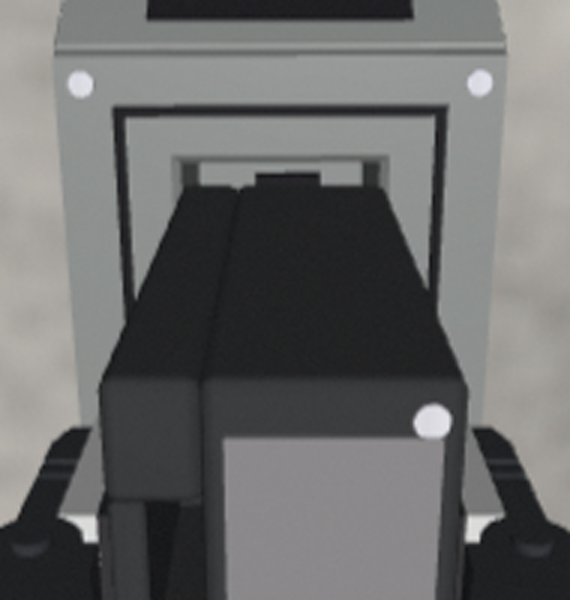

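```bash
python3 - <<'E'
from h import *
im,d,K,T=ld("w5"); p=cloud(d,K,T); g=cv2.cvtColor(im,cv2.COLOR_RGB2GRAY).astype(int)
s=telemetry.sense(); Rm=R.from_euler("xyz",s["tcp_rot"],degrees=True); t=np.array(s["tool_pos"])
o=Rm.inv().apply(T[:3,3]-t)
def cast(uv,ax,val):
    r=Rm.inv().apply(np.array([(uv[0]-K[0,2])/K[0,0],(uv[1]-K[1,2])/K[1,1],1])@T[:3,:3].T); return o+r*(val-o[ax])/r[ax]
for v in (196,204,212,220,230,240):
    row=g[v]; dk=np.where(row[200:350]<75)[0]+200
    # pack = longest dark run
    runs=np.split(dk,np.where(np.diff(dk)>1)[0]+1); r=max(runs,key=len)
    a=cast((r[0]-.5,v),0,31);b=cast((r[-1]+.5,v),0,31)
    gl=[x.mean() for x in runs if x is not r and len(x)<=4]
    print(v,"pack y",a[1].round(2),b[1].round(2),((a+b)/2)[1:].round(2),"groove",[cast((u,v),2,t[2]-65)[:2].round(2).tolist() for u in gl])
for v in (184,188):
  print(g[v,232:315].tolist())
for u in (250,262,290): print(u,g[158:200,u].tolist())
print([cast((273,v),2,t[2]-65)[0].round(2) for v in (165.8,167,182,183)])
E
```

```text
196 pack y -20.91 21.45 [ 0.27 39.4 ] groove [[24.33, -36.31], [24.39, 36.16]]
204 pack y -20.69 21.76 [ 0.54 21.84] groove [[18.59, -36.26], [18.65, 36.12]]
212 pack y -20.51 21.52 [0.51 7.15] groove [[12.75, -36.2], [12.81, 36.07]]
220 pack y -20.82 21.32 [ 0.25 -5.33] groove [[6.82, -36.15], [6.88, 36.02]]
230 pack y -22.43 22.5 [  0.03 -18.51] groove []
240 pack y -20.64 21.51 [  0.44 -29.6 ] groove []
[147, 146, 146, 146, 143, 120, 120, 114, 85, 72, 72, 72, 72, 76, 99, 129, 129, 129, 129, 129, 129, 129, 128, 129, 129, 129, 130, 130, 130, 130, 130, 130, 130, 130, 130, 130, 130, 130, 130, 130, 130, 130, 129, 131, 129, 130, 130, 129, 130, 130, 129, 130, 130, 130, 131, 136, 136, 136, 135, 135, 135, 135, 136, 135, 136, 136, 135, 133, 106, 62, 62, 63, 62, 64, 83, 109, 109, 116, 148, 147, 147, 146, 148]
[144, 144, 146, 145, 142, 126, 119, 117, 86, 58, 58, 58, 58, 66, 109, 146, 145, 146, 146, 146, 147, 146, 146, 145, 146, 146, 146, 146, 147, 145, 146, 146, 137, 54, 29, 28, 29, 29, 28, 26, 30, 28, 28, 29, 27, 28, 28, 30, 27, 26, 27, 27, 26, 32, 69, 145, 147, 147, 148, 149, 147, 147, 147, 147, 147, 147, 147, 144, 116, 51, 51, 49, 49, 56, 89, 110, 111, 122, 146, 147, 146, 146, 147]
250 [150, 150, 151, 149, 149, 148, 122, 69, 41, 40, 74, 125, 148, 147, 147, 147, 147, 146, 148, 147, 147, 146, 146, 134, 107, 101, 129, 146, 146, 145, 146, 146, 147, 112, 49, 33, 33, 36, 34, 33, 35, 34]
262 [150, 150, 150, 150, 151, 150, 123, 69, 41, 40, 75, 127, 148, 148, 149, 148, 149, 147, 147, 147, 148, 148, 148, 134, 108, 102, 130, 147, 147, 147, 146, 146, 145, 113, 50, 33, 35, 33, 32, 34, 34, 34]
290 [150, 151, 151, 151, 151, 149, 124, 71, 41, 40, 74, 126, 148, 148, 149, 147, 148, 149, 147, 148, 147, 148, 147, 129, 102, 109, 135, 148, 148, 147, 148, 147, 146, 113, 49, 34, 34, 34, 35, 34, 34, 34]
[np.float64(45.2), np.float64(44.4), np.float64(34.18), np.float64(33.49)]
```

```bash
python3 -m jog '[[[0.006,-0.009,0.03,0,0,0,0.505],[0,0,0.04,0,0,0,0.505],[0,0,0.04,0,0,0,0.505],[0,0,0.04,0,0,0,0.505],[0,0,0.04,0,0,0,0.505],[0,0,0.04,0,0,0,0.505],[0,0,0,0,0,0,0.505]]]'
python3 -m jog '[[[0,0,0.03,0,0,0,0.505],[0,0,0.03,0,0,0,0.505],[0,0,0.03,0,0,0,0.505],[0,0,0,0,0,0,0.505]]]'
```

```text
time: 16.88
tool_pos: [596.6, 281.7, 117.5]
tcp_rot: [-180.0, -0.0, -172.8]
ft_force: [-0.3, 0.5, -3.8]
finger_gap: 44.3
time: 17.38
tool_pos: [596.6, 281.7, 113.1]
tcp_rot: [-180.0, -0.0, -172.8]
ft_force: [0.5, -0.8, -3.8]
finger_gap: 44.1
```

```bash
python3 -m jog '[[[0,0,0.04,0,0,0,0.505],[0,0,0.06,0,0,0,0.505],[0,0,0.06,0,0,0,0.505],[0,0,0.06,0,0,0,0.505],[0,0,0.06,0,0,0,0.505],[0,0,0.04,0,0,0,0.505],[0,0,0,0,0,0,0.505]]]'
python3 -m jog '[[[0,0,0.06,0,0,0,0.505],[0,0,0.06,0,0,0,0.505],[0,0,0.06,0,0,0,0.505],[0,0,0.06,0,0,0,0.505],[0,0,0.04,0,0,0,0.505],[0,0,0,0,0,0,0.505]]]'
```

```text
time: 18.25
tool_pos: [596.6, 281.7, 97.1]
tcp_rot: [-180.0, -0.0, -172.8]
ft_force: [-0.5, -0.1, -3.4]
finger_gap: 43.7
time: 19.0
tool_pos: [596.6, 281.7, 83.0]
tcp_rot: [-180.0, -0.0, -172.8]
ft_force: [-0.7, 0.4, -3.8]
finger_gap: 44.0
```

Clean so far; the underside is at about 28 mm. Next come the contacts (about 22) and hard down (about 17).

```bash
python3 -m jog '[[[0,0,0.04,0,0,0,0.505],[0,0,0.04,0,0,0,0.505],[0,0,0.04,0,0,0,0.505],[0,0,0,0,0,0,0.505]]]'
python3 -m jog '[[[0,0,0.02,0,0,0,0.505],[0,0,0.02,0,0,0,0.505],[0,0,0,0,0,0,0.505]]]'
python3 -m jog '[[[0,0,0.02,0,0,0,0.505],[0,0,0.01,0,0,0,0.505],[0,0,0,0,0,0,0.505]]]'
```

```text
time: 19.5
tool_pos: [596.9, 281.8, 77.6]
tcp_rot: [180.0, 0.0, -172.8]
ft_force: [0.3, -0.2, -4.1]
finger_gap: 44.4
time: 19.88
tool_pos: [597.0, 281.9, 75.7]
tcp_rot: [180.0, 0.0, -172.8]
ft_force: [-1.5, -0.6, 3.3]
finger_gap: 44.2
time: 20.25
tool_pos: [596.9, 281.9, 74.0]
tcp_rot: [180.0, 0.0, -172.8]
ft_force: [-1.7, -1.2, 4.1]
finger_gap: 44.1
```

```bash
python3 -m jog '[[[0,0,0.02,0,0,0,0.505],[0,0,0,0,0,0,0.505]]]'
python3 -m jog '[[[0,0,0.01,0,0,0,0.505],[0,0,0,0,0,0,0.505]]]'
python3 -m jog '[[[0,0,0.01,0,0,0,0.505],[0,0,0,0,0,0,0.505]]]'
```

```text
time: 20.5
tool_pos: [596.9, 281.8, 73.0]
tcp_rot: [180.0, 0.0, -172.8]
ft_force: [-1.6, -0.2, 5.0]
finger_gap: 43.6
time: 20.75
tool_pos: [596.9, 281.9, 72.6]
tcp_rot: [180.0, 0.0, -172.8]
ft_force: [-1.8, -0.5, 5.0]
finger_gap: 43.8
time: 21.0
tool_pos: [597.0, 281.9, 72.6]
tcp_rot: [180.0, 0.0, -172.8]
ft_force: [-4.3, -0.3, 7.5]
finger_gap: 44.1
```

```bash
python3 -m jog '[[[0,0,0.01,0,0,0,0.505],[0,0,0,0,0,0,0.505]]]'
python3 -m jog '[[[0,0,0.006,0,0,0,0.505],[0,0,0,0,0,0,0.505]]]'
python3 - <<'E'
from h import *
im,d,K,T=grab("wrist","w6"); z=cloud(d,K,T)[...,2]
print(np.median(z[262:285,258:275]),np.median(z[150:165,240:310]),telemetry.sense()["ft_force"])
E
```

```text
time: 21.25
tool_pos: [597.1, 281.9, 72.6]
tcp_rot: [180.0, 0.0, -172.8]
ft_force: [-4.5, -1.5, 10.3]
finger_gap: 44.3
time: 21.5
tool_pos: [597.1, 281.9, 72.6]
tcp_rot: [180.0, 0.1, -172.8]
ft_force: [-4.8, -1.3, 12.6]
finger_gap: 44.2
117.64232058517963 63.53222043837113 [-6.17249283 -1.27221609 13.5222648 ]
```

```bash
python3 -m jog '[[[0,0,0.006,0,0,0,0.52],[0,0,0.004,0,0,0,0.53],[0,0,0.004,0,0,0,0.535]]]'
python3 -m jog '[[[0,0,0.004,0,0,0,0.54],[0,0,0.004,0,0,0,0.545],[0,0,0.004,0,0,0,0.55],[0,0,0.004,0,0,0,0.56]]]'
```

```text
time: 21.92
tool_pos: [597.7, 281.8, 71.8]
tcp_rot: [180.0, 0.1, -172.8]
ft_force: [-3.6, -2.3, 10.7]
finger_gap: 45.6
time: 22.42
tool_pos: [597.9, 281.5, 70.7]
tcp_rot: [-180.0, 0.1, -172.8]
ft_force: [-0.6, -3.4, 8.0]
finger_gap: 47.7
```

```bash
python3 -m jog '[[[0,0,0,0,0,0,0.58],[0,0,0,0,0,0,0.62],[0,0,0,0,0,0,0.66],[0,0,0,0,0,0,0.7],[0,0,0,0,0,0,0.75],[0,0,0,0,0,0,0.8],[0,0,0,0,0,0,0.9],[0,0,0,0,0,0,0.9]]]'
python3 - <<'E'
from h import *
im,d,K,T=grab("wrist","w7"); z=cloud(d,K,T)[...,2]
print(np.median(z[262:285,258:275]),np.median(z[150:165,240:310]),telemetry.sense()["ft_force"])
cv2.imwrite("pics/c7.png",im[100:400,100:450,::-1])
E
```

```text
time: 23.42
tool_pos: [596.7, 282.0, 69.6]
tcp_rot: [180.0, 0.0, -172.8]
ft_force: [0.2, -0.7, 0.3]
finger_gap: 76.8
118.33883279950582 63.049622227751044 [ 0.21867606 -0.22331534 -0.0651357 ]
```

View pics/c7.png

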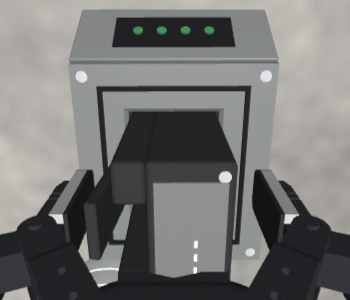

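The pack sits latched: its top is at 118.3 mm, up 0.7 mm from hard down. The tab has sprung out at (95,215) in the crop, and the fingers are clear on both sides. Retreating straight up.

```bash
python3 -m jog '[[[0,0,0,0,0,0,1],[0,0,0,0,0,0,1],[0,0,-0.1,0,0,0,1],[0,0,-0.3,0,0,0,1],[0,0,-0.6,0,0,0,1],[0,0,-0.8,0,0,0,1],[0,0,-0.8,0,0,0,1],[0,0,-0.6,0,0,0,1],[0,0,-0.3,0,0,0,1],[0,0,0,0,0,0,1],[0,0,0,0,0,0,1]]]'
python3 - <<'E'
from h import *
im,d,K,T=grab("wrist","w8"); p=cloud(d,K,T); z=p[...,2]
grab("top","top1")
m=((z>111)&(z<125)).astype(np.uint8);m[:100]=0;m[270:]=0;m[:,:225]=0;m[:,330:]=0
m=cv2.morphologyEx(m,cv2.MORPH_OPEN,np.ones((3,3)));cs,_=cv2.findContours(m,cv2.RETR_EXTERNAL,cv2.CHAIN_APPROX_NONE);c=max(cs,key=cv2.contourArea)
zt=np.median(z[m>0]);print("top z",zt,cv2.minAreaRect(onplane(c[:,0],K,T,zt)[:,:2].astype(np.float32)))
print(telemetry.sense()["ft_force"])
a=ld("top0")[0].astype(int);b=ld("top1")[0].astype(int);D=(abs(a-b).max(2)>40).astype(np.uint8)
n,l,st,_=cv2.connectedComponentsWithStats(D);print([s.tolist() for s in st[1:] if s[4]>15])
cv2.imwrite("pics/c8.png",cv2.resize(im[100:280,190:360,::-1],None,fx=3,fy=3,interpolation=cv2.INTER_CUBIC))
E
```

```text
time: 24.85
tool_pos: [596.1, 281.5, 242.7]
tcp_rot: [-180.0, -0.1, -172.8]
ft_force: [0.8, -0.7, -1.2]
finger_gap: 84.8
top z 118.5753327932809 ((595.957275390625, 282.43157958984375), (63.338008880615234, 43.185211181640625), 7.247280597686768)
[-0.25765643  0.46386837 -0.89606281]
[[66, 96, 78, 197, 3614], [59, 98, 3, 16, 18], [50, 113, 77, 171, 1692], [0, 124, 86, 191, 5336], [130, 158, 15, 7, 62], [122, 165, 24, 14, 115], [132, 172, 18, 26, 250], [128, 177, 6, 16, 68], [377, 188, 34, 33, 617], [6, 235, 39, 83, 726], [87, 265, 15, 11, 47], [122, 283, 62, 137, 2143], [82, 284, 36, 17, 185], [75, 304, 12, 9, 32], [62, 309, 33, 52, 621]]
```

View pics/c8.png

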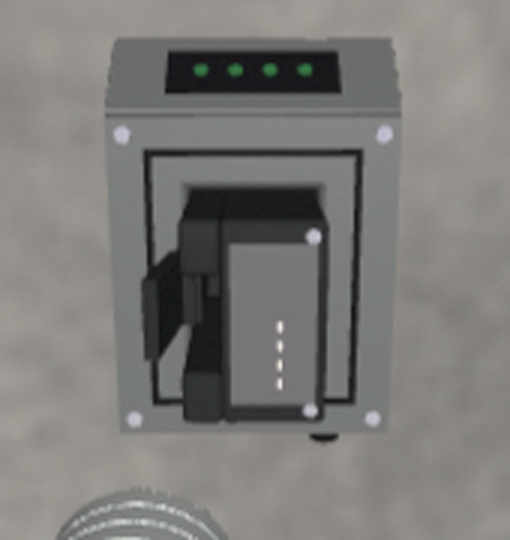

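The pack is upright in the charger, its top at 118.6 mm against 118 expected when latched. The tab leans out on the catch side at (160,310), and the fingers are clear.

```bash
python3 -c "
from bench import job;print(job.hand_in())"
```

```text
the job is handed in; nothing more can be done
None
```

The flat pack is now latched in the empty charger, and the job is handed in at about 25 s on the robot's clock, well inside the 58 s limit. The hand-in gave no verdict.

**What I did:** I squeezed the tab slowly with the grip set to 20 N, the lowest it goes. That is above the advised 14–18 N but below the 25 N at which it cracks. I lifted the pack straight out with almost no pull showing at the wrist. Then I eased it into the charger without meeting resistance, pressed it hard down with about 13 N at the wrist, opened the fingers slowly and backed straight up.

**Last checks:**
- **Height:** the pack's top is at 118.6 mm, where 118 is expected when latched. It rose 0.7 mm after I let go, which fits the barb catching.
- **Position:** the pack is within about 1.5 mm of the well's centre, with its yaw matching the charger's.
- **Tab:** it is visibly sprung out on the catch side. I judged this from the picture and could not read its angle.
- **Robot and bench:** the fingers are clear, with only about 1 N on the wrist. Comparing the top view before and after, the only changes I saw were at the two wells and where the arm now hides the view. Things under the arm could not be compared.

**Disagreements:** the finger opening read about 44 mm where 45 mm was expected with the tab pressed in. The well's centre along x differed by about 1 mm between measurements. Neither caused trouble. The tab, catch and housing forces were not measured directly, only inferred from the wrist.

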